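# Set up the fold-out side shelf of a bench instrument

## Robot

A 6-joint arm with a two-finger parallel gripper is mounted at the origin on the work surface. World frame = base frame: x ahead of the robot, y to its left, z up, the work surface at z = 0. Lengths are in m, angles in degrees, forces in N, time in s.
With the tool pointing down it reaches from about 0.4 to 0.825 m from the base axis. Payload 7 kg.
Tool frame: the origin (TCP) lies midway between the tips of the shut fingers; the grasp point (between the pads) lies 19 mm behind it; z points along the fingers, y is the line along which they close (so a half turn about z gives the same grasp; the last joint's range is limited). The gripper opens to 88 mm and grips with 3 to 60 N. Pads are 19 mm wide; open, the fingers measure 130 mm over their backs; the gripper's body (78 mm by 193 mm) begins 47 mm behind the grasp point.
Start: joints at [81.538, 20.546, 0.682, 0, -70.136, -16.507], TCP at [0.285, 0.612, 0.227] pointing down, gripper open.
Joint ranges: [-176.03, 176.03], [-82.01, 121.73], [-58.28, 71.71], [-173.87, 95.51], [-174.79, -0.11], [-173.66, 173.66]. Speed limits (degrees/s): [136.94, 136.94, 172.46, 180, 180, 180].

## Interface

Orientations are given as [roll, pitch, yaw] about the fixed x, y, z axes, in that order (R = Rz(yaw) Ry(pitch) Rx(roll)).
In Python, from plant import ctrl gives the robot as it stands. The module is installed in compiled form; this text tells all that it offers.
- The arm moves only by the tool send_rows, never from a script. Its argument "plan" is a list that holds one entry, the list of rows, each a list of 6 numbers: the shift along the tool's x, y, z in normalised numbers (1 is 60 cm), then the turn, a rotation vector about the tool's x, y, z in parts of the range, where 1.0 means 60 degrees. A call has 1 to 8 rows; each row is the pose to reach, as a shift and turn from the pose commanded when the call began, along the tool's axes at that moment; what a row does not reach only later rows make up. A row lasts 1/12 s, in which the tool goes at most 41.7 mm and 7.16 degrees, less where a joint would pass 70% of its speed; a pose out of reach is approached as far as the arm can. A shift or turn number past 1, either way, is cut back to 1. A call with a gripper value outside its range is refused whole. "fingers" is the opening, from 0 (shut) to 1 (fully open), set as the call begins (left out, the last holds). The fingers move at their own pace and stop on an object; the grip force is fixed at half the most. Time passes only in rows, so rows that repeat a pose let the fingers close. It gives the time, the measured TCP pose, the force, the opening and the grip force at its end, in the units of the state.
- ctrl.get_obs(): the state, without advancing time (a new reading comes with each control period).
- ctrl.snapshot(name): name is "scene" or "top" or "wrist"; returns a dict with "img" (420x560x3 uint8, red, green, blue), "K" (3x3 intrinsics, pixels), "k1" (the pictures are not rectified: a ray, as slopes to the right and down, at radius r is drawn at 1 + k1 r^2 times it, then the intrinsics apply), "pose" (4x4, takes a point from camera to world coordinates). Camera axes: x right, y down, z forward; pixel columns grow to the right and rows downward; lengths in m; the calibration is good to about 2 mm. A picture is of the moment at which its call begins. There is no depth.
- ctrl.close_job(): hands the job in; it is judged then, once.
The state is a dict: "clock": time; "joint_pos": joint angles; "qvel": joint speeds; "tau": joint torques, N m; "tool_pos": TCP position; "orientation": TCP orientation; "force": force on the tool from outside, world axes, zero at the start; "moment": the same for the moment, N m; "opening": finger opening in m; "gripper_force": force on a finger pad.
Only numpy, scipy, OpenCV 4.12 (cv2) and the standard library are available. Lean on these libraries where they do the work, as an engineer would, in place of code of your own. Each camera call takes 0.05 s, during which the arm holds its last target. There are 200 camera calls.

## Task

Set up the fold-out shelf on the side of the bench instrument: swing the prop leg out by pushing until it meets its stop and press it home there firmly, with about 12 N for a moment. Then fold the white shelf leaf over and down until it rests level on the leg, and let go. Never push the leg or the leaf with more than 22 N, and do not disturb the bottle, beaker or carton standing around.

Things in the scene. Friction and masses are not known exactly. Their poses are not given: they have to be found in the camera images.
- cabinet: Low beige bench instrument, fixed, 260 (its x) x 240 (y) x 116 high. Origin: bench height, middle of the bottom edge of its shelf side. The shelf side is the plane y=0 of this frame; the instrument fills y 0 to 240, the shelf unfolds towards -y; z is up. Turned at most 0.3 rad from the world axes. Its flat top is clear.
- leg_pin (a point): Point on the vertical hinge axis of the prop leg, level with the leg's top edge (115 above the bench), at x=30, y=-22 in the instrument's frame. This frame turns with the leg: the leg extends along its -x, its y is across the leg, z up; the leg moves towards its -y when swung out.
- leg (a joint): Swing of the aluminium prop leg about its upright hinge, rad: 0 folded along the shelf side (pointing to the instrument's -x), growing as it swings out to -y (counter-clockwise from above), 1.57 square to the side. Starts ajar, 0.5 to 0.8. 134 long from the pin, 14 thick; top rail 81 to 115 above the bench, end post down to it. Stiff hinge (0.2 N m): stays where left.
- leg_end (a point): Outer end of the leg's top edge, middle of its thickness, 134 from the pin axis and 115 above the bench.
- stop: Stop of the leg: a fixed steel bracket on the shelf side (x 71 to 81 in the instrument's frame) with a level set screw along x, 96 above the bench, its round rubber tip (14) towards the leg, its head reaching x=107. Origin: x=44, y=-72. The screw's reach was set by hand and is not measured: the leg meets the tip somewhere between 1.38 and 1.77 rad, to be felt. It gives slightly under load.
- leaf (a joint): Angle of the white shelf leaf about its level hinge (along the instrument's x at y=0, 121 above the bench), rad: 0 level, out to -y; 1.57 upright; starts 1.97 to 2.15, leaning back over the instrument. 220 wide (x -110 to 110), reaching 177 from the hinge, 12 thick (6 either side of the axis). Stiff hinge (0.4 N m), stays where left. Level, it lies on the leg; unsupported it can sink to -0.6.
- leaf_edge (a point): Middle of the leaf's free edge, 176 from the leaf hinge axis, middle of its thickness.
- bottle: Bystander: closed amber bottle, 64 diameter, 140 high; origin at the centre of its underside.
- beaker: Bystander: open glass beaker, 72 diameter, 85 high; origin at the centre of its underside.
- carton: Bystander: brown carton with a blue band, 100 x 140 x 70 high; origin at the centre of its underside.

How it is judged:
By the outcome, as a careful person would: the job done as asked, in the order asked, and still so for the second after the job is handed in, with the robot touching nothing.
It also fails if it takes over 72 s, if anything falls off the work surface, if the arm or the gripper's body presses on something with over 40 N, if the wrist force passes 120 N, or if a joint passes its speed limit or range.

## Working session

There is one attempt and no reset: what is moved stays moved. The work goes in short steps, Python scripts to look and compute and a tool call to move; the robot and the scene stay as the last step left them, time stands still between calls to the robot, and variables do not carry over. Pictures are saved under pics/ and viewed, at most 10 in all, crops included, and the job is handed in when it is done.

Besides the shell and the picture viewer there is one more tool, called after "Call:" as name(argument=value, ...), one argument or row to a line, values as JSON. send_rows: Moves the arm, as the interface text tells. Its arguments: {"type":"object","properties":{"plan":{"type":"array","items":{"type":"array","items":{"type":"array","items":{"type":"number"}}}},"fingers":{"type":"number"}},"required":["plan"]}

```bash
mkdir -p pics; python3 - <<'E'
from plant import ctrl
import cv2,pickle
d={}
for n in("scene","top"):
    s=ctrl.snapshot(n);d[n]=s;cv2.imwrite(f"pics/{n}0.png",s["img"][:,:,::-1]);print(n,s["K"],s["k1"],s["pose"])
pickle.dump(d,open("s0.pkl","wb"))
print(ctrl.get_obs())
E
```

```text
scene [[408.71308849   0.         281.19569045]
 [  0.         408.71308849 204.11463374]
 [  0.           0.           1.        ]] -0.11209315194994697 [[ 0.3385671   0.59184818 -0.73149713  1.21222614]
 [ 0.94090293 -0.2058414   0.26894421 -0.38166123]
 [ 0.00860175 -0.77932346 -0.62656281  0.61058357]
 [ 0.          0.          0.          1.        ]]
top [[498.21534998   0.         283.09779372]
 [  0.         498.21534998 213.5383877 ]
 [  0.           0.           1.        ]] 0.024693919938596747 [[ 0.08744954 -0.97327086  0.21235916  0.43502922]
 [-0.99616434 -0.08608754  0.01566979 -0.14788381]
 [ 0.00303052 -0.21291494 -0.97706604  0.94508099]
 [ 0.          0.          0.          1.        ]]
{'clock': 0.1, 'joint_pos': array([ 8.15379851e+01,  2.05875442e+01,  6.41105800e-01, -1.67525135e-02,
       -7.01372935e+01, -1.65092210e+01]), 'qvel': array([0.05153133, 0.02089982, 0.10450321, 0.00836268, 0.03417329,
       0.0415585 ]), 'tau': array([ 4.25221219e-05, -5.84164417e+01,  2.93752116e+01,  7.01537937e+00,
        1.01960273e-02, -5.06822948e-05]), 'tool_pos': array([0.28478279, 0.61151377, 0.2257329 ]), 'orientation': array([ 1.79915244e+02, -8.69592743e-03, -2.49769329e+01]), 'force': array([-0.19056233, -0.5936605 , -0.37298777]), 'moment': array([-0.05690969, -0.00942636, -0.05151396]), 'gripper_force': 0.0, 'opening': 0.08752860926340822}
```

View pics/scene0.png

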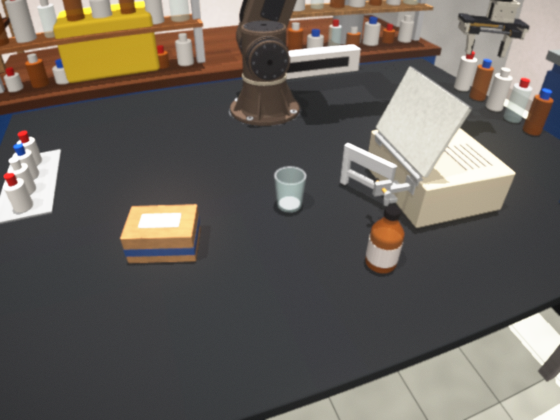

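View pics/top0.png

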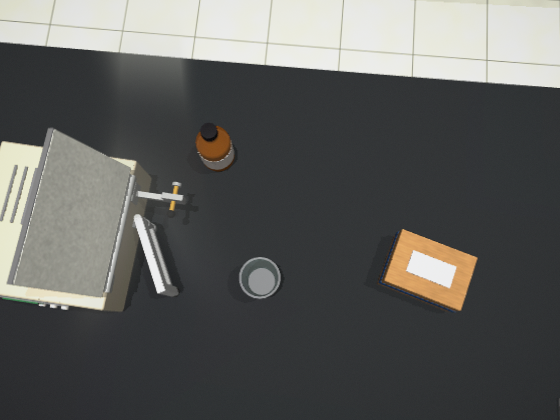

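The scene view shows the instrument at right (about 440,160), the leaf leaning back, the leg ajar (345–395, 150–195), the bottle at (385,245), the beaker at (290,190) and the carton at (160,235). In the top view the leg runs (140,218)–(170,292), the stop is near (170,197), the bottle at (215,150) and the beaker at (260,278).

```bash
python3 - <<'E'
import cv2
a=cv2.imread("pics/top0.png")[110:320,0:280];cv2.imwrite("pics/topc.png",cv2.resize(a,(800,600),interpolation=cv2.INTER_CUBIC))
a=cv2.imread("pics/scene0.png")[60:285,260:520];cv2.imwrite("pics/scenec.png",cv2.resize(a,(693,600),interpolation=cv2.INTER_CUBIC))
E
```

```text
(no output)
```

View pics/topc.png

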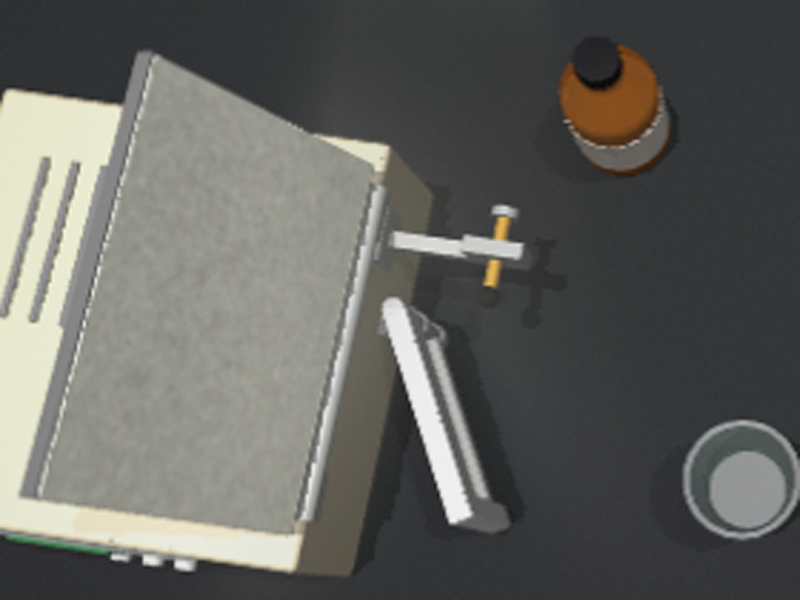

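View pics/scenec.png

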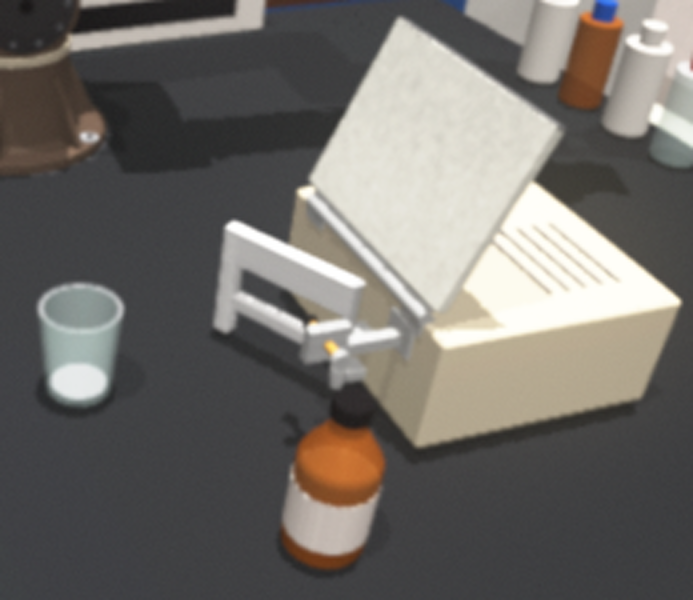

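The close-ups give, in crop pixels, the top front corners of the cabinet at (388,147) and (296,571), the pin at (393,305), and the leg end at (461,520). The stop screw runs (505,210)–(490,290), and the bottle cap is at (598,62). The leaf edge corners are at (155,57) and (40,497), seen in the scene crop at (562,128) and (402,18).

```bash
cat > h.py <<'E'
import numpy as np,cv2,pickle
def ray(s,p):
    K=s["K"];u=np.array([(p[0]-K[0,2])/K[0,0],(p[1]-K[1,2])/K[1,1]]);x=u.copy()
    for _ in range(20): x=u/(1+s["k1"]*(x@x))
    T=s["pose"];return T[:3,3],T[:3,:3]@np.array([x[0],x[1],1])
def plane(s,p,z):
    o,d=ray(s,p);return o+d*(z-o[2])/d[2]
def tri(s1,p1,s2,p2):
    o,d=ray(s1,p1);q,e=ray(s2,p2)
    t=np.linalg.lstsq(np.c_[d,-e],q-o,rcond=None)[0];a=o+d*t[0];b=q+e*t[1]
    return (a+b)/2,np.linalg.norm(a-b)
E
python3 - <<'E'
from h import *
np.set_printoptions(precision=4,suppress=True)
d=pickle.load(open("s0.pkl","rb"));T,S=d["top"],d["scene"]
t=lambda x,y:(x/2.857-.5+.175,110+y/2.857-.3); c=lambda x,y:(260+x/2.665-.3,60+y/2.665-.3)
P={}
for n,p,z in[("c+",(388,147),.116),("c-",(296,571),.116),("b+",(432,190),0),("b-",(352,575),0),("pin",(393,305),.115),("end",(461,520),.115),("tip",(490,288),.096),("head",(505,210),.096),("bottle",(598,62),.14),("beaker",(743,479),.085)]:
    P[n]=plane(T,t(*p),z);print(n,P[n])
for n,p,z in[("c+",(440,338),.116),("b+",(418,445),0),("end",(235,226),.115),("pin",(360,287),.115),("cardcap",(352,395),.14),("beaker",(81,303),.085)]: print("scene",n,plane(S,c(*p),z))
for n,a,b in[("L+",(155,57),(562,128)),("L-",(40,497),(402,18))]:
    P[n],e=tri(T,t(*a),S,c(*b));print(n,P[n],e)
yaw=np.arctan2(*(P["c+"]-P["c-"])[1::-1]);print("yaw",yaw,np.linalg.norm(P["c+"]-P["c-"]))
yb=np.arctan2(*(P["b+"]-P["b-"])[1::-1]);print("yawb",yb,np.linalg.norm(P["b+"]-P["b-"]))
O=(P["c+"]+P["c-"])/2
R=lambda y:np.array([[np.cos(y),np.sin(y),0],[-np.sin(y),np.cos(y),0],[0,0,1]])
O[2]=0
for n in P: print(n,"cab",R(yaw)@(P[n]-O))
l=R(yaw)@(P["end"]-P["pin"]);print("leg",np.linalg.norm(l),np.arctan2(-l[1],-l[0]))
E
```

```text
c+ [0.6854 0.129  0.116 ]
c- [0.4302 0.1427 0.116 ]
b+ [0.6924 0.1331 0.    ]
b- [0.4301 0.147  0.    ]
pin [0.5886 0.1117 0.115 ]
end [0.4667 0.0539 0.115 ]
tip [0.6078 0.0605 0.096 ]
head [0.6576 0.058  0.096 ]
bottle [0.7422 0.004  0.14  ]
beaker [ 0.5067 -0.1039  0.085 ]
scene c+ [0.6781 0.133  0.116 ]
scene b+ [0.6771 0.1428 0.    ]
scene end [0.4723 0.0583 0.115 ]
scene pin [0.5942 0.1124 0.115 ]
scene cardcap [0.7401 0.0086 0.14  ]
scene beaker [ 0.5007 -0.0994  0.085 ]
L+ [0.6726 0.1965 0.2827] 0.006410724184531923
L- [0.4554 0.2069 0.2852] 0.005008633836967664
yaw -0.053858435117534444 0.25554375394254875
yawb -0.053091720111086795 0.26270417873427304
c+ cab [ 0.1278 -0.      0.116 ]
c- cab [-0.1278 -0.      0.116 ]
b+ cab [0.1346 0.0045 0.    ]
b- cab [-0.1281  0.0043  0.    ]
pin cab [ 0.032  -0.0225  0.115 ]
end cab [-0.0866 -0.0868  0.115 ]
tip cab [ 0.0539 -0.0725  0.096 ]
head cab [ 0.1038 -0.0724  0.096 ]
bottle cab [ 0.1912 -0.1217  0.14  ]
beaker cab [-0.0382 -0.2422  0.085 ]
L+ cab [0.1114 0.0667 0.2827]
L- cab [-0.1061  0.0654  0.2852]
leg 0.13489102389245636 0.4969682818614832
```

The rows are not in the units I measure in: shifts go in shares of 60 cm and turns go in shares of 60 degrees. I convert before sending: -13 cm / 60 = -0.2167, 10.4 cm / 60 = 0.1733, 23 degrees / 60 = 0.3833.

Call:
send_rows(
  plan=[
    [[0, 0, -0.0583, 0, 0, 0], [0, 0, -0.1167, 0, 0, 0], [0, 0, -0.1667, 0, 0, 0], [0, 0, -0.2167, 0, 0, 0], [0.0417, 0.0433, -0.2167, 0, 0, 0.0833], [0.0833, 0.0867, -0.2167, 0, 0, 0.1833], [0.125, 0.13, -0.2167, 0, 0, 0.2833], [0.1667, 0.1733, -0.2167, 0, 0, 0.3833]],
  ],
  fingers=0,
)

```text
clock: 0.77
tool_pos: [0.3317, 0.4738, 0.356]
orientation: [180.0, -0.0, -48.2]
force: [0.2, 0.8, 0.1]
opening: 0.0398
gripper_force: 0.0
```

Scaled: 29.7 cm / 60 = 0.495, 26 cm / 60 = 0.4333, 45.1 degrees / 60 = 0.7517.

Call:
send_rows(
  plan=[
    [[0.0617, 0.025, 0, 0, 0, 0.0833], [0.1233, 0.05, 0, 0, 0, 0.1667], [0.185, 0.075, 0, 0, 0, 0.2667], [0.2467, 0.1017, 0, 0, 0, 0.3667], [0.3083, 0.1283, 0, 0, 0, 0.4667], [0.37, 0.1533, 0, 0, 0, 0.5667], [0.4333, 0.18, 0, 0, 0, 0.6667], [0.495, 0.205, 0, 0, 0, 0.7517]],
  ],
)

```text
clock: 1.43
tool_pos: [0.439, 0.1703, 0.3566]
orientation: [-180.0, 0.0, -93.3]
force: [1.0, 0.2, -0.6]
opening: 0.0004
gripper_force: 0.0
```

```bash
cat >> h.py <<'E'
O=np.array([.556,.137,0]);yw=-.054
Rc=np.array([[np.cos(yw),np.sin(yw),0],[-np.sin(yw),np.cos(yw),0],[0,0,1]])
def cab(p): return (Rc@(np.asarray(p)-O))*1000
def st():
    from plant import ctrl
    o=ctrl.get_obs();print(o["clock"],"cab",cab(o["tool_pos"]).round(1),"rpy",o["orientation"].round(1),"Fcab",(Rc@o["force"]).round(1),o["joint_pos"].round(0))
E
python3 -c "
from h import *;st()"
```

```text
1.4333 cab [-118.6   27.   356.6] rpy [-180.     0.   -93.3] Fcab [ 0.9  0.3 -0.6] [ 45.  -3. -11.  -0. -82. -49.]
```

Scaled: 16 cm / 60 = 0.2667, 7.3 cm / 60 = 0.1217.

Call:
send_rows(
  plan=[
    [[0.0583, -0.025, 0, 0, 0, 0], [0.1217, -0.05, 0, 0, 0, 0], [0.1217, -0.05, 0.0667, 0, 0, 0], [0.1217, -0.05, 0.1333, 0, 0, 0], [0.1217, -0.05, 0.1833, 0, 0, 0], [0.1217, -0.05, 0.2333, 0, 0, 0], [0.1217, -0.05, 0.2667, 0, 0, 0], [0.1217, -0.05, 0.2667, 0, 0, 0]],
  ],
)

```text
clock: 2.1
tool_pos: [0.4625, 0.0965, 0.1922]
orientation: [179.6, -0.2, -93.1]
force: [-1.5, -0.0, -0.2]
opening: 0.0001
gripper_force: 0.0
```

```bash
python3 -c "
from h import *;st()
from plant import ctrl
a=ctrl.snapshot('scene')['img'][60:285,260:520];cv2.imwrite('pics/s1.png',cv2.resize(a[:,:,::-1],(693,600)))"
```

```text
2.1 cab [-91.2 -45.5 192.2] rpy [179.6  -0.2 -93.1] Fcab [-1.5 -0.1 -0.2] [ 36.   3. -27.  -0. -61. -39.]
```

View pics/s1.png

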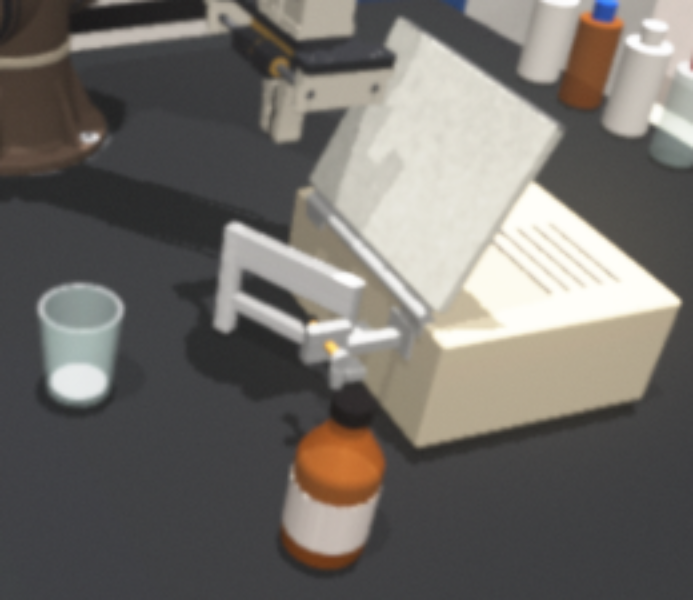

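The shut fingers (285,110) hang between the leaf and the leg, and nothing is touched. Lowering next.

Scaled: 10.2 cm / 60 = 0.17, 9.5 cm / 60 = 0.1583.

Call:
send_rows(
  plan=[
    [[0, 0, 0.0333, 0, 0, 0], [0, 0, 0.0667, 0, 0, 0], [0, 0, 0.0917, 0, 0, 0], [0, 0, 0.1167, 0, 0, 0], [0, 0, 0.1417, 0, 0, 0], [0, 0, 0.1583, 0, 0, 0], [0, 0, 0.17, 0, 0, 0], [0, 0, 0.17, 0, 0, 0]],
  ],
)

```text
clock: 2.82
tool_pos: [0.4655, 0.0982, 0.0947]
orientation: [180.0, -0.0, -93.1]
force: [-0.1, 0.1, -0.1]
opening: 0.0
gripper_force: 0.0
```

Scaled: 4.2 cm / 60 = 0.07, -2.8 cm / 60 = -0.0467.

Call:
send_rows(
  plan=[
    [[0, 0, 0.01, 0, 0, 0], [0.01, -0.005, 0.01, 0, 0, 0], [0.02, -0.0117, 0.01, 0, 0, 0], [0.03, -0.0183, 0.01, 0, 0, 0], [0.04, -0.025, 0.01, 0, 0, 0], [0.05, -0.0317, 0.01, 0, 0, 0], [0.06, -0.04, 0.01, 0, 0, 0], [0.07, -0.0467, 0.01, 0, 0, 0]],
  ],
)

```text
clock: 3.48
tool_pos: [0.4917, 0.0538, 0.0887]
orientation: [-180.0, 0.0, -93.1]
force: [-0.9, 2.7, 0.6]
opening: 0.0004
gripper_force: 1.2
```

```bash
python3 -c "
from h import *;st()"
```

```text
3.4833 cab [-59.7 -86.5  88.7] rpy [-180.     0.   -93.1] Fcab [-1.1  2.7  0.6] [ 29.  12. -32.   0. -46. -32.]
```

Scaled: -4 cm / 60 = -0.0667, -3.5 cm / 60 = -0.0583.

Call:
send_rows(
  plan=[
    [[0, -0.0083, 0, 0, 0, 0], [0, -0.0167, 0, 0, 0, 0], [0, -0.025, 0, 0, 0, 0], [0, -0.0333, 0, 0, 0, 0], [0, -0.0417, 0, 0, 0, 0], [0, -0.05, 0, 0, 0, 0], [0, -0.0583, 0, 0, 0, 0], [0, -0.0667, 0, 0, 0, 0]],
  ],
)

```text
clock: 4.15
tool_pos: [0.5311, 0.0523, 0.0884]
orientation: [180.0, -0.0, -93.1]
force: [-4.4, -0.8, 0.8]
opening: 0.0006
gripper_force: 1.6
```

Scaled: -1 cm / 60 = -0.0167, -0.9 cm / 60 = -0.015.

Call:
send_rows(
  plan=[
    [[0, -0.0033, 0, 0, 0, 0], [0, -0.0067, 0, 0, 0, 0], [0, -0.01, 0, 0, 0, 0], [0, -0.0117, 0, 0, 0, 0], [0, -0.0133, 0, 0, 0, 0], [0, -0.015, 0, 0, 0, 0], [0, -0.0167, 0, 0, 0, 0], [0, -0.0167, 0, 0, 0, 0]],
  ],
)

```text
clock: 4.82
tool_pos: [0.5411, 0.0518, 0.0886]
orientation: [-180.0, 0.0, -93.1]
force: [-2.8, -1.0, 0.8]
opening: 0.0005
gripper_force: 1.2
```

```bash
python3 -c "
from h import *;st()"
```

```text
4.8167 cab [-10.3 -85.9  88.6] rpy [-180.     0.   -93.1] Fcab [-2.7 -1.2  0.8] [ 26.  16. -26.   0. -48. -29.]
```

Scaled: -0.5 cm / 60 = -0.0083, -0.4 cm / 60 = -0.0067.

Call:
send_rows(
  plan=[
    [[0, -0.0017, 0, 0, 0, 0], [0, -0.0033, 0, 0, 0, 0], [0, -0.005, 0, 0, 0, 0], [0, -0.0067, 0, 0, 0, 0], [0, -0.0083, 0, 0, 0, 0], [0, -0.0083, 0, 0, 0, 0]],
  ],
)

```text
clock: 5.32
tool_pos: [0.5462, 0.0516, 0.0886]
orientation: [-180.0, 0.0, -93.1]
force: [-2.0, -1.0, 0.4]
opening: 0.0003
gripper_force: 1.2
```

Scaled: -0.3 cm / 60 = -0.005, -0.2 cm / 60 = -0.0033.

Call:
send_rows(
  plan=[
    [[0, -0.0017, 0, 0, 0, 0], [0, -0.0033, 0, 0, 0, 0], [0, -0.005, 0, 0, 0, 0], [0, -0.005, 0, 0, 0, 0]],
  ],
)

```text
clock: 5.65
tool_pos: [0.5491, 0.0514, 0.0886]
orientation: [-180.0, -0.0, -93.1]
force: [-2.9, -1.8, 1.3]
opening: 0.0002
gripper_force: 1.3
```

Scaled: -0.3 cm / 60 = -0.005, -0.2 cm / 60 = -0.0033.

Call:
send_rows(
  plan=[
    [[0, -0.0017, 0, 0, 0, 0], [0, -0.0033, 0, 0, 0, 0], [0, -0.005, 0, 0, 0, 0], [0, -0.005, 0, 0, 0, 0]],
  ],
)

```text
clock: 5.98
tool_pos: [0.5521, 0.0512, 0.0886]
orientation: [-180.0, 0.0, -93.1]
force: [-3.2, -1.4, -0.4]
opening: 0.0004
gripper_force: 1.3
```

Call:
send_rows(
  plan=[
    [[0, -0.0017, 0, 0, 0, 0], [0, -0.0033, 0, 0, 0, 0], [0, -0.005, 0, 0, 0, 0], [0, -0.005, 0, 0, 0, 0]],
  ],
)

```text
clock: 6.32
tool_pos: [0.5551, 0.051, 0.0886]
orientation: [-180.0, -0.0, -93.1]
force: [-3.1, -1.3, -0.0]
opening: 0.0005
gripper_force: 1.3
```

Scaled: -0.2 cm / 60 = -0.0033, -0.1 cm / 60 = -0.0017.

Call:
send_rows(
  plan=[
    [[0, -0.0017, 0, 0, 0, 0], [0, -0.0033, 0, 0, 0, 0], [0, -0.0033, 0, 0, 0, 0]],
  ],
)

```text
clock: 6.57
tool_pos: [0.5571, 0.051, 0.0886]
orientation: [-180.0, 0.0, -93.1]
force: [-3.2, -1.7, 0.2]
opening: 0.0005
gripper_force: 1.3
```

Scaled: -0.2 cm / 60 = -0.0033, -0.1 cm / 60 = -0.0017.

Call:
send_rows(
  plan=[
    [[0, -0.0017, 0, 0, 0, 0], [0, -0.0033, 0, 0, 0, 0], [0, -0.0033, 0, 0, 0, 0]],
  ],
)

```text
clock: 6.82
tool_pos: [0.5591, 0.0509, 0.0886]
orientation: [-180.0, -0.0, -93.1]
force: [-2.3, -2.7, 0.3]
opening: 0.0002
gripper_force: 1.3
```

Scaled: -0.1 cm / 60 = -0.0017.

Call:
send_rows(
  plan=[
    [[0, -0.0017, 0, 0, 0, 0], [0, -0.0017, 0, 0, 0, 0], [0, -0.0017, 0, 0, 0, 0]],
  ],
)

```text
clock: 7.07
tool_pos: [0.56, 0.0509, 0.0886]
orientation: [-180.0, 0.0, -93.1]
force: [-2.1, -1.8, -0.6]
opening: 0.0004
gripper_force: 1.3
```

Scaled: -0.1 cm / 60 = -0.0017, -0.05 cm / 60 = -0.0008.

Call:
send_rows(
  plan=[
    [[0, -0.0008, 0, 0, 0, 0], [0, -0.0017, 0, 0, 0, 0], [0, -0.0017, 0, 0, 0, 0]],
  ],
)

```text
clock: 7.32
tool_pos: [0.5608, 0.0507, 0.0885]
orientation: [180.0, -0.0, -93.1]
force: [-3.1, -2.1, 1.2]
opening: 0.0005
gripper_force: 1.7
```

Scaled: -0.1 cm / 60 = -0.0017, -0.05 cm / 60 = -0.0008.

Call:
send_rows(
  plan=[
    [[0, -0.0008, 0, 0, 0, 0], [0, -0.0017, 0, 0, 0, 0], [0, -0.0017, 0, 0, 0, 0]],
  ],
)

```text
clock: 7.57
tool_pos: [0.5618, 0.0506, 0.0885]
orientation: [180.0, -0.0, -93.1]
force: [-3.9, -1.9, 0.5]
opening: 0.0001
gripper_force: 1.9
```

Scaled: -0.1 cm / 60 = -0.0017, -0.05 cm / 60 = -0.0008.

Call:
send_rows(
  plan=[
    [[0, -0.0008, 0, 0, 0, 0], [0, -0.0017, 0, 0, 0, 0], [0, -0.0017, 0, 0, 0, 0]],
  ],
)

```text
clock: 7.82
tool_pos: [0.5628, 0.0505, 0.0885]
orientation: [180.0, -0.0, -93.1]
force: [-3.6, -2.5, 0.9]
opening: 0.0005
gripper_force: 2.0
```

```bash
python3 -c "
from h import *;st()
from plant import ctrl
a=ctrl.snapshot('top')['img'][110:320,0:280];cv2.imwrite('pics/t1.png',cv2.resize(a[:,:,::-1],(800,600)))"
```

```text
7.8167 cab [ 11.4 -86.   88.5] rpy [180.   -0.  -93.1] Fcab [-3.4 -2.6  0.9] [ 25.  18. -24.   0. -49. -28.]
```

View pics/t1.png

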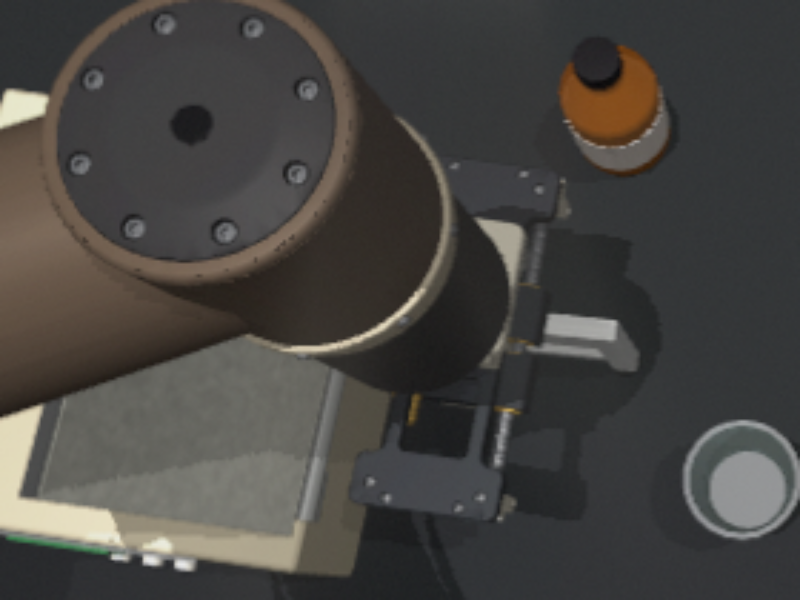

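The leg points right, with its end at (617,328). That is about 1.68 rad, so the stop should be within a few millimetres.

Call:
send_rows(
  plan=[
    [[0, -0.0008, 0, 0, 0, 0], [0, -0.0017, 0, 0, 0, 0], [0, -0.0017, 0, 0, 0, 0]],
  ],
)

```text
clock: 8.12
tool_pos: [0.5638, 0.0505, 0.0885]
orientation: [180.0, -0.0, -93.1]
force: [-3.3, -3.3, 1.1]
opening: 0.0002
gripper_force: 2.0
```

Scaled: -0.1 cm / 60 = -0.0017, -0.05 cm / 60 = -0.0008.

Call:
send_rows(
  plan=[
    [[0, -0.0008, 0, 0, 0, 0], [0, -0.0017, 0, 0, 0, 0], [0, -0.0017, 0, 0, 0, 0]],
  ],
)

```text
clock: 8.37
tool_pos: [0.5648, 0.0504, 0.0885]
orientation: [180.0, -0.0, -93.1]
force: [-3.6, -2.7, 0.7]
opening: 0.0001
gripper_force: 2.0
```

Call:
send_rows(
  plan=[
    [[0, -0.0008, 0, 0, 0, 0], [0, -0.0017, 0, 0, 0, 0], [0, -0.0017, 0, 0, 0, 0]],
  ],
)

```text
clock: 8.62
tool_pos: [0.5654, 0.0502, 0.0885]
orientation: [179.9, -0.0, -93.1]
force: [-4.8, -3.4, 1.4]
opening: 0.0002
gripper_force: 2.8
```

Scaled: -0.05 cm / 60 = -0.0008.

Call:
send_rows(
  plan=[
    [[0, -0.0008, 0, 0, 0, 0], [0, -0.0008, 0, 0, 0, 0], [0, -0.0008, 0, 0, 0, 0]],
  ],
)

```text
clock: 8.87
tool_pos: [0.5655, 0.0502, 0.0884]
orientation: [179.9, -0.0, -93.1]
force: [-6.1, -2.9, 3.0]
opening: 0.0006
gripper_force: 3.5
```

Scaled: -0.05 cm / 60 = -0.0008.

Call:
send_rows(
  plan=[
    [[0, -0.0008, 0, 0, 0, 0], [0, -0.0008, 0, 0, 0, 0], [0, -0.0008, 0, 0, 0, 0]],
  ],
)

```text
clock: 9.12
tool_pos: [0.5657, 0.0501, 0.0884]
orientation: [179.9, -0.0, -93.1]
force: [-8.4, -1.5, 3.6]
opening: 0.0005
gripper_force: 4.4
```

Scaled: -0.1 cm / 60 = -0.0017, -0.05 cm / 60 = -0.0008.

Call:
send_rows(
  plan=[
    [[0, -0.0008, 0, 0, 0, 0], [0, -0.0017, 0, 0, 0, 0], [0, -0.0017, 0, 0, 0, 0], [0, -0.0017, 0, 0, 0, 0]],
  ],
)

```text
clock: 9.45
tool_pos: [0.5658, 0.05, 0.0884]
orientation: [179.8, -0.0, -93.1]
force: [-11.4, -1.5, 7.1]
opening: 0.0006
gripper_force: 6.2
```

```bash
python3 -c "
from h import *;st()"
```

```text
9.45 cab [ 14.5 -86.3  88.4] rpy [179.8  -0.  -93.1] Fcab [-11.3  -2.1   7.1] [ 25.  18. -23.  -0. -49. -28.]
```

Scaled: -0.04 cm / 60 = -0.0007.

Call:
send_rows(
  plan=[
    [[0, -0.0007, 0, 0, 0, 0], [0, -0.0007, 0, 0, 0, 0], [0, -0.0007, 0, 0, 0, 0], [0, -0.0007, 0, 0, 0, 0], [0, -0.0007, 0, 0, 0, 0], [0, -0.0007, 0, 0, 0, 0]],
  ],
)

```text
clock: 9.95
tool_pos: [0.566, 0.0501, 0.0884]
orientation: [179.8, -0.0, -93.1]
force: [-13.1, -1.0, 7.2]
opening: 0.0007
gripper_force: 6.9
```

Scaled: -16 cm / 60 = -0.2667, -12 cm / 60 = -0.2.

Call:
send_rows(
  plan=[
    [[0, 0.0017, 0, 0, 0, 0], [0, 0.0067, 0, 0, 0, 0], [0, 0.025, 0, 0, 0, 0], [0, 0.05, 0, 0, 0, 0], [0, 0.05, -0.0667, 0, 0, 0], [0, 0.05, -0.1333, 0, 0, 0], [0, 0.05, -0.2, 0, 0, 0], [0, 0.05, -0.2667, 0, 0, 0]],
  ],
)

```text
clock: 10.62
tool_pos: [0.5384, 0.0525, 0.2511]
orientation: [-179.9, 0.1, -93.0]
force: [2.3, 0.5, -0.7]
opening: 0.0007
gripper_force: 0.0
```

Scaled: -17 cm / 60 = -0.2833, -13.5 cm / 60 = -0.225.

Call:
send_rows(
  plan=[
    [[0, 0, -0.0667, 0, 0, 0], [0, 0, -0.1333, 0, 0, 0], [0, 0, -0.1833, 0, 0, 0], [-0.05, -0.0167, -0.1833, 0, 0, 0], [-0.1083, -0.0333, -0.1833, 0, 0, 0], [-0.1667, -0.05, -0.1833, 0, 0, 0], [-0.225, -0.075, -0.1833, 0, 0, 0], [-0.2833, -0.075, -0.1833, 0, 0, 0]],
  ],
)

```text
clock: 11.28
tool_pos: [0.594, 0.2216, 0.3584]
orientation: [-179.9, 0.1, -93.1]
force: [-0.1, -0.2, -1.0]
opening: 0.0003
gripper_force: 0.0
```

```bash
python3 -c "
from h import *;st()
from plant import ctrl
s=ctrl.snapshot('scene');pickle.dump(s,open('s2.pkl','wb'))
a=s['img'][40:265,260:520];cv2.imwrite('pics/s2.png',cv2.resize(a[:,:,::-1],(693,600)))"
```

```text
11.2833 cab [ 33.3  86.6 358.4] rpy [-1.799e+02  1.000e-01 -9.310e+01] Fcab [-0.1 -0.2 -1. ] [ 38.  14.   8.   0. -84. -41.]
```

View pics/s2.png

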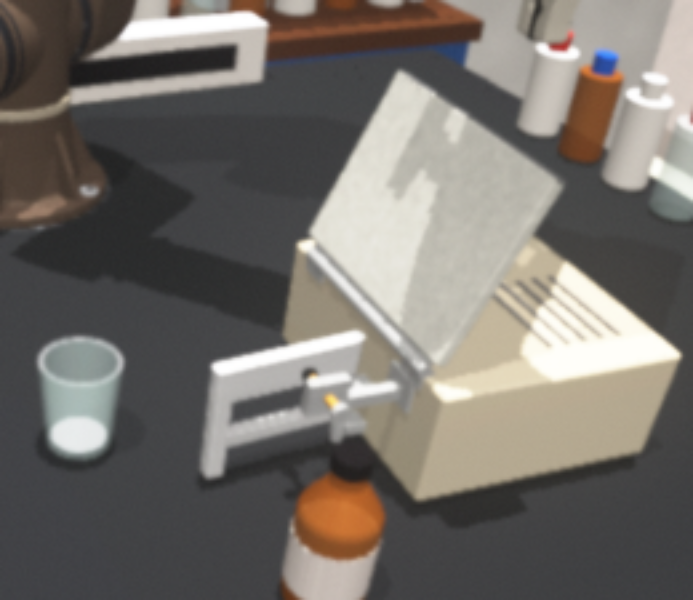

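The leg stands out against the stop tip (310,375). The leaf is unmoved and the bystanders are untouched. Next, go behind the leaf.

Scaled: 10.8 cm / 60 = 0.18, 10 cm / 60 = 0.1667.

Call:
send_rows(
  plan=[
    [[-0.025, 0, 0, 0, 0, 0], [-0.05, 0, 0, 0, 0, 0], [-0.05, 0, 0.05, 0, 0, 0], [-0.05, 0, 0.1, 0, 0, 0], [-0.05, 0, 0.1333, 0, 0, 0], [-0.05, 0, 0.1667, 0, 0, 0], [-0.05, 0, 0.18, 0, 0, 0], [-0.05, 0, 0.18, 0, 0, 0]],
  ],
)

```text
clock: 12.0
tool_pos: [0.5931, 0.2489, 0.249]
orientation: [179.9, -0.1, -93.1]
force: [-0.4, 0.7, 0.4]
opening: 0.0003
gripper_force: 0.0
```

Scaled: 4 cm / 60 = 0.0667, 3.5 cm / 60 = 0.0583.

Call:
send_rows(
  plan=[
    [[0.0083, 0, 0, 0, 0, 0], [0.0167, 0, 0, 0, 0, 0], [0.025, 0, 0, 0, 0, 0], [0.0333, 0, 0, 0, 0, 0], [0.0417, 0, 0, 0, 0, 0], [0.05, 0, 0, 0, 0, 0], [0.0583, 0, 0, 0, 0, 0], [0.0667, 0, 0, 0, 0, 0]],
  ],
)

```text
clock: 12.67
tool_pos: [0.5926, 0.21, 0.2517]
orientation: [-179.9, 0.1, -93.1]
force: [0.8, 4.8, 4.6]
opening: 0.0004
gripper_force: 2.4
```

```bash
python3 -c "
from h import *;st()"
```

```text
12.6667 cab [ 32.6  74.8 251.7] rpy [-1.799e+02  1.000e-01 -9.310e+01] Fcab [0.5 4.8 4.6] [ 37.  15.  -4.  -0. -71. -40.]
```

Scaled: 4 cm / 60 = 0.0667, 3.5 cm / 60 = 0.0583.

Call:
send_rows(
  plan=[
    [[0.0083, 0, 0, 0, 0, 0], [0.0167, 0, 0, 0, 0, 0], [0.025, 0, 0, 0, 0, 0], [0.0333, 0, 0, 0, 0, 0], [0.0417, 0, 0, 0, 0, 0], [0.05, 0, 0, 0, 0, 0], [0.0583, 0, 0, 0, 0, 0], [0.0667, 0, 0, 0, 0, 0]],
  ],
)

```text
clock: 13.33
tool_pos: [0.5894, 0.1687, 0.2503]
orientation: [180.0, -0.0, -93.1]
force: [0.2, 3.6, 2.3]
opening: 0.0003
gripper_force: 1.5
```

Call:
send_rows(
  plan=[
    [[0.0083, 0, 0, 0, 0, 0], [0.0167, 0, 0, 0, 0, 0], [0.025, 0, 0, 0, 0, 0], [0.0333, 0, 0, 0, 0, 0], [0.0417, 0, 0, 0, 0, 0], [0.05, 0, 0, 0, 0, 0], [0.0583, 0, 0, 0, 0, 0], [0.0667, 0, 0, 0, 0, 0]],
  ],
)

```text
clock: 14.0
tool_pos: [0.5871, 0.1289, 0.2499]
orientation: [179.9, -0.0, -93.1]
force: [1.2, 3.2, -1.6]
opening: 0.0003
gripper_force: 1.4
```

```bash
python3 -c "
from h import *;st()
from plant import ctrl
s=ctrl.snapshot('scene')
a=s['img'][0:225,260:520];cv2.imwrite('pics/s3.png',cv2.resize(a[:,:,::-1],(693,600)))"
```

```text
14.0 cab [ 31.5  -6.4 249.9] rpy [179.9  -0.  -93.1] Fcab [ 1.   3.2 -1.6] [ 31.  13.  -7.  -0. -70. -34.]
```

View pics/s3.png

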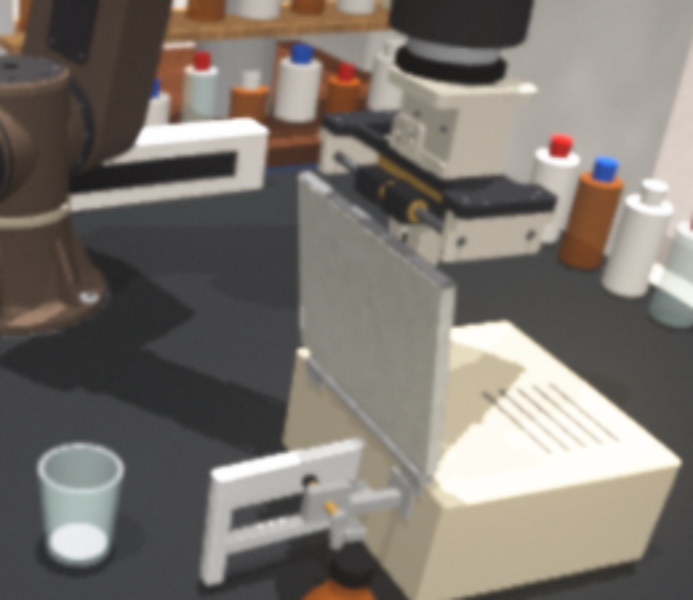

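The leaf is just past upright and held by the finger tips. The leg is still at its stop. I follow the arc down.

Scaled: 7.4 cm / 60 = 0.1233, 5.1 cm / 60 = 0.085.

Call:
send_rows(
  plan=[
    [[0.015, 0, 0.0017, 0, 0, 0], [0.03, 0, 0.0033, 0, 0, 0], [0.0433, 0, 0.0067, 0, 0, 0], [0.0583, 0, 0.01, 0, 0, 0], [0.0717, 0, 0.015, 0, 0, 0], [0.085, 0, 0.0217, 0, 0, 0], [0.105, 0, 0.0317, 0, 0, 0], [0.1233, 0, 0.045, 0, 0, 0]],
  ],
)

```text
clock: 14.72
tool_pos: [0.5837, 0.0545, 0.2235]
orientation: [-180.0, 0.0, -93.1]
force: [0.4, 2.9, -0.1]
opening: 0.0003
gripper_force: 1.1
```

Call:
send_rows(
  plan=[
    [[0.0117, 0, 0.01, 0, 0, 0], [0.0233, 0, 0.02, 0, 0, 0], [0.0333, 0, 0.0317, 0, 0, 0], [0.0433, 0, 0.0433, 0, 0, 0], [0.0517, 0, 0.0567, 0, 0, 0], [0.06, 0, 0.07, 0, 0, 0], [0.0667, 0, 0.0833, 0, 0, 0], [0.0733, 0, 0.0983, 0, 0, 0]],
  ],
)

```text
clock: 15.38
tool_pos: [0.5812, 0.0112, 0.1639]
orientation: [-180.0, -0.0, -93.1]
force: [-0.1, 1.9, 0.7]
opening: 0.0005
gripper_force: 0.7
```

```bash
python3 -c "
from h import *;st()"
```

```text
15.3833 cab [  32.  -124.2  163.9] rpy [-180.    -0.   -93.1] Fcab [-0.2  1.9  0.7] [ 20.  15. -16.   0. -59. -23.]
```

Scaled: 3.1 cm / 60 = 0.0517, 2.8 cm / 60 = 0.0467.

Call:
send_rows(
  plan=[
    [[0.0033, 0, 0.0083, 0, 0, 0], [0.0067, 0, 0.0167, 0, 0, 0], [0.0083, 0, 0.025, 0, 0, 0], [0.01, 0, 0.0333, 0, 0, 0], [0.01, 0, 0.04, 0, 0, 0], [0.01, 0, 0.0467, 0, 0, 0], [0.01, 0, 0.0517, 0, 0, 0], [0.01, 0, 0.0517, 0, 0, 0]],
  ],
)

```text
clock: 16.05
tool_pos: [0.5807, 0.0057, 0.1329]
orientation: [180.0, -0.0, -93.1]
force: [-0.3, 0.6, -0.7]
opening: 0.0005
gripper_force: 0.0
```

Scaled: 0.3 cm / 60 = 0.005, 0.2 cm / 60 = 0.0033.

Call:
send_rows(
  plan=[
    [[0, 0, 0.0017, 0, 0, 0], [0, 0, 0.0033, 0, 0, 0], [0, 0, 0.005, 0, 0, 0], [0, 0, 0.005, 0, 0, 0]],
  ],
)

```text
clock: 16.38
tool_pos: [0.5809, 0.0056, 0.1306]
orientation: [-180.0, 0.0, -93.1]
force: [-0.2, 0.2, -0.7]
opening: 0.0007
gripper_force: 0.0
```

Scaled: 0.2 cm / 60 = 0.0033, 0.1 cm / 60 = 0.0017.

Call:
send_rows(
  plan=[
    [[0, 0, 0.0017, 0, 0, 0], [0, 0, 0.0033, 0, 0, 0], [0, 0, 0.0033, 0, 0, 0]],
  ],
)

```text
clock: 16.63
tool_pos: [0.5809, 0.0056, 0.1285]
orientation: [-180.0, 0.0, -93.1]
force: [0.4, 0.1, -0.3]
opening: 0.0004
gripper_force: 0.1
```

Scaled: 0.1 cm / 60 = 0.0017.

Call:
send_rows(
  plan=[
    [[0, 0, 0.0017, 0, 0, 0], [0, 0, 0.0017, 0, 0, 0], [0, 0, 0.0017, 0, 0, 0]],
  ],
)

```text
clock: 16.88
tool_pos: [0.5808, 0.0057, 0.1274]
orientation: [180.0, 0.0, -93.1]
force: [0.3, 0.0, -0.2]
opening: 0.0003
gripper_force: 0.0
```

Scaled: 0.1 cm / 60 = 0.0017.

Call:
send_rows(
  plan=[
    [[0, 0, 0.0017, 0, 0, 0], [0, 0, 0.0017, 0, 0, 0], [0, 0, 0.0017, 0, 0, 0]],
  ],
)

```text
clock: 17.13
tool_pos: [0.5808, 0.0057, 0.1272]
orientation: [-180.0, 0.0, -93.1]
force: [-1.8, 0.3, 5.6]
opening: 0.0005
gripper_force: 3.0
```

Scaled: -17 cm / 60 = -0.2833, -14 cm / 60 = -0.2333.

Call:
send_rows(
  plan=[
    [[0, 0, -0.0033, 0, 0, 0], [0, 0, -0.0167, 0, 0, 0], [0, 0, -0.0667, 0, 0, 0], [0, 0, -0.1333, 0, 0, 0], [-0.05, 0, -0.1833, 0, 0, 0], [-0.1, 0, -0.2333, 0, 0, 0], [-0.15, 0, -0.2833, 0, 0, 0], [-0.15, 0, -0.2833, 0, 0, 0]],
  ],
)

```text
clock: 17.8
tool_pos: [0.5883, 0.0993, 0.3035]
orientation: [-179.5, 0.2, -92.9]
force: [0.5, -0.9, 0.8]
opening: 0.0003
gripper_force: 0.0
```

```bash
python3 -c "
from h import *;st()
from plant import ctrl
s=ctrl.snapshot('scene')
a=s['img'][60:285,260:520];cv2.imwrite('pics/s4.png',cv2.resize(a[:,:,::-1],(693,600)))"
```

```text
17.8 cab [ 34.3 -35.9 303.5] rpy [-179.5    0.2  -92.9] Fcab [ 0.5 -0.8  0.8] [ 28.  11.  -3.   0. -76. -31.]
```

View pics/s4.png

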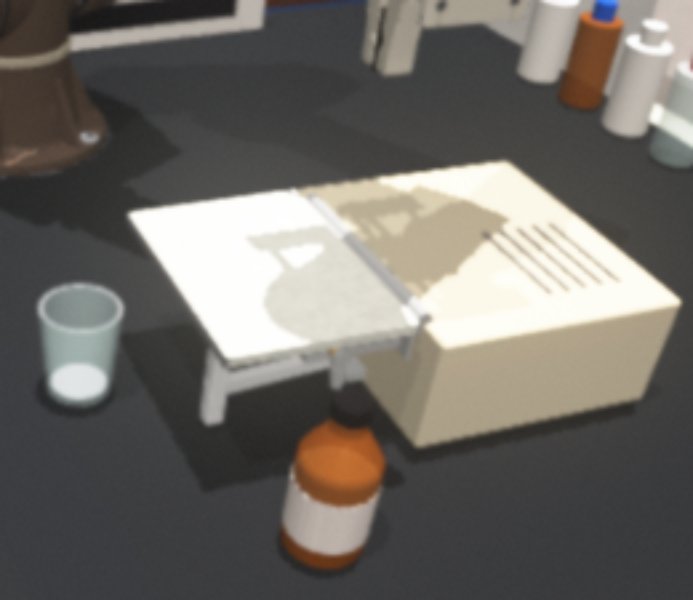

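The leaf lies level on the leg, with its corners at (130,213) and (230,362). The leg is at its stop, and the bottle and beaker are where they were. The gripper is clear, so I'm handing in.

Call:
send_rows(
  plan=[
    [[0, 0, 0, 0, 0, 0], [0, 0, 0, 0, 0, 0], [0, 0, 0, 0, 0, 0], [0, 0, 0, 0, 0, 0]],
  ],
)

```text
clock: 18.18
tool_pos: [0.5852, 0.0946, 0.2956]
orientation: [179.9, -0.1, -93.1]
force: [0.3, 0.0, -0.5]
opening: 0.0007
gripper_force: 0.0
```

```bash
python3 -c "
from plant import ctrl
print(ctrl.close_job())"
```

```text
the job is handed in; nothing more can be done
None
```

The job is handed in at 18 s (no verdict came back): the leg was pressed home on its stop with about 13 N (15 N at most with the sideways part), the leaf rests level on the leg, the gripper is clear, and the bottle, beaker and carton were never touched.

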